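# Take the press-and-turn safety cap off a bottle and park it in its keyed holder

### The arm

A 6-joint arm with a two-finger parallel gripper is mounted at the origin on the work surface. World frame = base frame: x ahead of the robot, y to its left, z up, the work surface at z = 0. Lengths are in m, angles in rad, forces in N, time in s.
With the tool pointing down it reaches from about 0.35 to 0.975 m from the base axis. Payload 7.1 kg.
Tool frame: the origin (TCP) lies on the centre line of the jaws, within the pads' length; the fingertips stand 22 mm ahead of it and the grasp point (between the pads) lies 3 mm ahead of it (arm.tip_extent is the distance from the TCP to the fingertips, in m); z points along the fingers, y is the line along which they close (so a half turn about z gives the same grasp; the last joint's range is limited). The gripper opens to 88 mm and grips with 3 to 60 N. Pads are 20 mm wide; open, the fingers measure 115 mm over their backs; the gripper's body (75 mm by 178 mm) begins 61 mm behind the grasp point.
Start: joints at [-1.128, 0.423, 1.63, -0, 1.089, -0.019], TCP at [0.278, -0.56, 0.245] pointing down, gripper open.
Joint ranges: [-3, 3], [-0.9, 2.11], [0.09, 2.58], [-1.31, 4.45], [0.11, 2.69], [-2.54, 2.54]. Speed limits (rad/s): [2.39, 2.39, 3.01, 3.14, 3.14, 3.14].

### API

Orientations are given as [roll, pitch, yaw] about the fixed x, y, z axes, in that order (R = Rz(yaw) Ry(pitch) Rx(roll)).
In Python, from station import arm, optics, order gives the robot as it stands. The module is installed in compiled form; this text tells all that it offers. Calls block until the motion is done:
- arm.move_ptp(position, orientation): joint-space move of the TCP to a pose.
- arm.move_l(position, rot=None, feed=0.15, max_force=None): straight line of the TCP; rot=None keeps the orientation; feed is the mean speed in m/s. With max_force (N) it stops when the force on the tool has changed by that much, and returns True; else False.
- arm.move_j(angles): joint-space move.
- arm.set_gripper(opening, f_grip=None): finger opening in m; f_grip is the grip in N (None keeps the last); returns when the fingers have stopped.
- arm.wait(seconds).
- arm.ik(position, orientation): joint angles nearest the present ones, or None.
- arm.state(): the state.
- optics.read_camera(name): name is "scene" or "top" or "wrist"; returns a dict with "img" (420x560x3 uint8, red, green, blue), "camera_matrix" (3x3 intrinsics, pixels), "k1" (the pictures are not rectified: a ray, as slopes to the right and down, at radius r is drawn at 1 + k1 r^2 times it, then the intrinsics apply), "R" (3x3) and "t" (3): a world point X has camera coordinates R X + t. Camera axes: x right, y down, z forward; pixel columns grow to the right and rows downward; lengths in m; the calibration is good to about 2 mm. A picture is of the moment at which its call begins. There is no depth.
A pose or a line that the arm cannot do raises arm.PlanningError and nothing moves.
- order.hand_in(): hands the job in; it is judged then, once.
Trained networks look in a picture, given as the dict that the camera call returned (one of the last four; its "shot" number tells which), for a name from the list of things; names that differ only in an ending like _2 or _b are one class to them, and where a whole thing is asked for, a point or a joint stands for the part that bears it (a point fixed in the world has none). Each returns a list of dicts, best first, with "p" (0 to 1); they miss things now and then, are a little off and sometimes report something else, mostly with a low value. They report only what shows in the picture. A call takes as long as a camera call. They do not tell look-alikes from the thing itself.
- optics.find_in(picture, target): "point" ([column, row] as shares, 0 to 1, of the picture: columns of its width, rows of its height, amid what is visible of it).
- optics.cut_out(picture, target): "mask" (420x560 bool, what is visible of it) and "point" ([column, row] as shares, 0 to 1, of the picture: columns of its width, rows of its height, amid what is visible of it).
The state is a dict: "time": time; "joint_positions": joint angles; "dq": joint speeds; "tau": joint torques, N m; "tcp_pos": TCP position; "ee_rot": TCP orientation; "wrist_force": force on the tool from outside, world axes, zero at the start; "torque": the same for the moment, N m; "opening": finger opening in m; "gripper_force": force on a finger pad.
Only numpy, scipy, OpenCV 4.12 (cv2) and the standard library are available. Lean on these libraries where they do the work, as an engineer would, in place of code of your own. Each camera call takes 0.05 s, during which the arm holds its last target. There are 200 camera calls.

### The job

Open the amber solvent bottle: press its blue safety cap down against the spring, keep it pressed and turn it anticlockwise a sixth of a turn until its lugs line up with the yellow tabs on the neck, then lift it off. Park the cap upright in the grey cap holder, its lugs in the two slots, fully home, and let go of it. Leave everything else on the bench where it is.

Things in the scene. Friction and masses are not known exactly. Their poses are not given: they have to be found in the camera images.
- cap: Blue safety cap, 50 to 100 g, loose. Origin: foot of its plug, on its axis, z up; x along grip bar and lugs (a half turn is the same). From the origin up: grey plug 34 mm wide, 27 high, lowest 4 mm tapered; two yellow lugs along +x and -x, 8 wide, reaching 24.5 mm from the axis, at height 5 to 11; blue disc 62 wide at 27 to 41; grip bar above it. Starts locked, 133 mm above the bottle's origin.
- cap_bar (a point): Centre of the top of the cap's blue grip bar with a yellow stripe, on the cap's axis 63 mm above the cap's origin; axes as the cap's. The bar is 50 mm long (x), 14 mm wide (y) and 22 mm high above the disc.
- bottle: Amber bottle, white neck, fixed to the bench in a grey foot ring 120 mm wide; 94 mm wide up to 85 mm, then narrowing to the neck, 60 mm wide. Origin: centre of the underside, z up; x runs through the neck's two notches (yellow tabs outside the neck, 42 mm out). The locked cap's bar and lugs lie 60 degrees clockwise, seen from above, of this x axis, the lugs held by the spring up in pockets.
- neck_top (a point): Centre of the neck's top, 150 mm above the bottle's origin; axes as the bottle's. Pressed down 4 mm the cap's lugs clear the detent; at 10 mm its disc meets the neck. Pressed, it turns 60 degrees anticlockwise to stops just past the notches (2 mm play each side of a lug in pocket and notch); let up there it springs 6 mm above locked height and lifts straight out; 17 mm above locked its foot clears the neck.
- spring_plate (a joint): The sprung plate in the neck under the cap's plug, in m: 0 with the cap locked, grows to 0.010 as the cap is pressed down, -0.006 with the cap sprung up or off. The spring pushes up with 7 N at 0 and 0.5 N more per mm pressed.
- holder: Grey keyed cap holder fixed to the bench: white round foot 92 mm wide, on it a ring 64 mm wide, top 36 mm up. Origin: centre of the underside, z up. Vertical bore 39 mm wide and 30 mm deep, with two slots 12 mm wide for the lugs along +x and -x (yellow marks on foot and rim). Fully home the cap's disc rests on the ring: cap's origin 9 mm above the holder's, its x axis along the holder's, either way round.
- red_bottle: bystander: loose white bottle with a round red cap, 68 mm wide, 150 mm high, origin under its centre
- beaker: bystander: loose glass beaker, 68 mm wide, 75 mm high, origin under its centre
- dish: bystander: loose pale round dish, 60 mm wide, 18 mm high, origin under its centre; often between bottle and holder
- jar: bystander: loose amber jar, 52 mm wide, 60 mm high, origin under its centre
- tip_box: bystander: loose green box, 85 x 120 x 55 mm high, origin under its centre
- spatula: bystander: loose steel spatula with a wooden handle, lying flat, 180 mm long
Not all that is in view belongs to the job. Of the things like the cap, leave any that is turquoise; of the rest the larger one is meant.

How it is judged:
By the outcome, as a careful person would: the job done as asked, in the order asked, and still so for the second after the job is handed in, with the robot touching nothing.
It also fails if it takes over 54 s, if anything falls off the work surface, if the arm or the gripper's body presses on something with over 40 N, if the wrist force passes 120 N, or if a joint passes its speed limit or range.

## Working session

There is one attempt and no reset: what is moved stays moved. The work goes in short steps, each a Python script; the robot and the scene stay as the last script left them, time stands still between calls to the robot, and variables do not carry over. Pictures are saved under pics/ and viewed, at most 10 in all, crops included, and the job is handed in when it is done.

```bash
mkdir -p pics; cat > h.py <<'E'
import numpy as np, cv2
from station import arm, optics, order
def shot(n, fn=None):
    p=optics.read_camera(n)
    if fn: cv2.imwrite('pics/'+fn, p['img'][:,:,::-1])
    return p
def ray(p,uv):
    K=np.array(p['camera_matrix']);R=np.array(p['R']);t=np.array(p['t'])
    d=np.array([(uv[0]-K[0,2])/K[0,0],(uv[1]-K[1,2])/K[1,1]]); s=d.copy()
    for _ in range(20): s=d/(1+p['k1']*(s@s))
    return -R.T@t, R.T@np.array([s[0],s[1],1])
def atz(p,uv,z):
    o,d=ray(p,uv); return o+d*(z-o[2])/d[2]
def proj(p,X):
    c=np.array(p['R'])@np.array(X)+np.array(p['t']); s=c[:2]/c[2]; s=s*(1+p['k1']*(s@s))
    K=np.array(p['camera_matrix']); return np.array([K[0,0]*s[0]+K[0,2],K[1,1]*s[1]+K[1,2]])
def tri(obs):
    A=np.zeros((3,3));b=np.zeros(3)
    for p,uv in obs:
        o,d=ray(p,uv);d=d/np.linalg.norm(d);M=np.eye(3)-np.outer(d,d);A+=M;b+=M@o
    return np.linalg.solve(A,b)
E
python3 - <<'E'
from h import *
np.set_printoptions(precision=4,suppress=True)
ps=[shot(n,n+'0.png') for n in('scene','top')]
cv2.imwrite('pics/both.png',np.hstack([p['img'] for p in ps])[:,:,::-1])
for p,n in zip(ps,('scene','top')):
    print(n,-np.array(p['R']).T@p['t'])
    for t in('cap','bottle','holder','dish','beaker','jar','red_bottle','tip_box'):
        print(t,[(np.round(np.array(r['point'])*[560,420],1),round(r['p'],2)) for r in optics.find_in(p,t)])
print(arm.state())
E
```

```text
scene [1.4174 0.6631 0.9078]
cap [(array([401.8, 282.1]), 0.61), (array([357.1, 221.6]), 0.59), (array([255.5, 271.4]), 0.34)]
bottle [(array([352.5, 261.2]), 0.91)]
holder [(array([254.2, 203.6]), 0.65)]
dish [(array([288.7, 245.4]), 0.57)]
beaker [(array([323.8, 219. ]), 0.76), (array([180.3, 225.2]), 0.59)]
jar [(array([443.6, 280.1]), 0.65)]
red_bottle [(array([255.6, 273.7]), 0.71)]
tip_box [(array([181.7, 226.2]), 0.67)]
top [ 0.5199 -0.0227  1.1734]
cap [(array([188.7, 223.4]), 0.74), (array([222. , 274.6]), 0.72), (array([146.3, 236. ]), 0.71)]
bottle [(array([208.8, 226.3]), 0.63), (array([189.3, 222.2]), 0.52)]
holder [(array([357.9, 239.8]), 0.91)]
dish [(array([187.3, 222.2]), 0.32), (array([419. , 237.5]), 0.27)]
beaker [(array([268.5, 261.3]), 0.78)]
jar [(array([120.4, 264.7]), 0.93), (array([190.3, 222.5]), 0.16)]
red_bottle [(array([262.5, 138.7]), 0.83)]
tip_box [(array([381.5, 142.8]), 0.63)]
{'time': 0.9, 'joint_positions': array([-1.128 ,  0.4231,  1.6299,  0.    ,  1.0886, -0.019 ]), 'dq': array([-0.0009,  0.0016, -0.0009,  0.0007,  0.0002,  0.0006]), 'tau': array([ -0.0005, -54.4563, -27.4044,   0.0645,   0.0168,   0.    ]), 'tcp_pos': array([ 0.2785, -0.5595,  0.2447]), 'ee_rot': array([-3.1416, -0.    ,  0.4618]), 'wrist_force': array([-0.0682,  0.338 ,  0.0117]), 'torque': array([-0.004 ,  0.0116,  0.0174]), 'gripper_force': 0.0, 'opening': 0.08833560626543545}
```

View pics/top0.png

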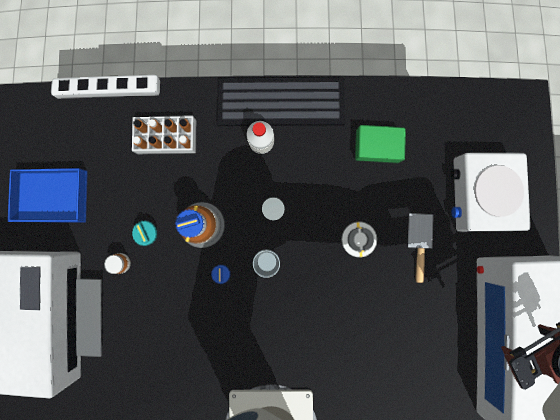

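View pics/scene0.png

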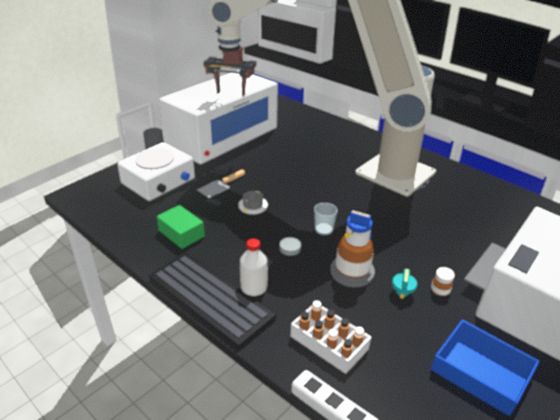

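The top view shows the bottle at about (200,225) with its blue cap at (189,223). The turquoise decoy is at (145,234) and the small blue decoy at (221,274). The holder is at (359,240), with its marks roughly vertical in the image. Next I'll take close looks from the wrist camera.

```bash
python3 - <<'E'
from h import *
np.set_printoptions(precision=4,suppress=True)
p=shot('top');s=shot('scene')
h=atz(p,(359,239),0.03); c=atz(p,(189,223),0.19)
print('holder',h,'cap',c,'tri',tri([(p,(189,223)),(s,(359,217))]))
print('dish',atz(p,(273,209),.018),'beaker',atz(p,(266,263),.07))
yaw=arm.state()['ee_rot'][2]
out=[]
for tag,X,z in(('h',h,.33),('c',c,.42)):
    arm.move_ptp([X[0]-0.05,X[1],z],[np.pi,0,0 if tag=='h' else 0])
    arm.wait(.3)
    w=shot('wrist','w_%s.png'%tag); out.append(w['img'])
    print(tag,arm.state()['time'],arm.state()['joint_positions'],'cam',-np.array(w['R']).T@w['t'],np.array(w['R'])[2],'expected px',proj(w,[X[0],X[1],.036 if tag=='h' else .196]))
    for t in(('holder',) if tag=='h' else('cap','bottle','cap_bar')):
        print(t,[(np.round(np.array(r['point'])*[560,420],1),round(r['p'],2)) for r in optics.find_in(w,t)])
    import pickle; pickle.dump(w,open('w_%s.pkl'%tag,'wb'))
E
```

```text
holder [ 0.5017 -0.2293  0.03  ] cap [0.5418 0.1763 0.19  ] tri [0.5423 0.1771 0.1835]
dish [ 0.581  -0.0086  0.018 ] beaker [0.4449 0.0088 0.07  ]
h 2.775 [-0.4941  0.1513  1.7989 -0.      1.1916  1.0774] cam [ 0.5271 -0.2303  0.4704] [-0.2759 -0.0006 -0.9612] expected px [272.9133 131.9096]
holder [(array([277.6, 132.4]), 0.65), (array([ 13.9, 109.9]), 0.65)]
c 4.7167 [ 0.3204  0.1063  1.6483 -0.      1.3872  1.8921] cam [0.5675 0.1752 0.5605] [-0.2758 -0.0008 -0.9612] expected px [272.6301 136.0317]
cap [(array([178.4, 142.3]), 0.97), (array([304.2, 204.5]), 0.96), (array([273.3, 130.5]), 0.74), (array([540.1,  15.6]), 0.66)]
bottle [(array([277.4, 108.9]), 0.92)]
cap_bar [(array([300.7, 208.1]), 0.97), (array([178.7, 142.5]), 0.67), (array([269.4, 136.6]), 0.66), (array([379.8, 190.7]), 0.49)]
```

View pics/w_h.png

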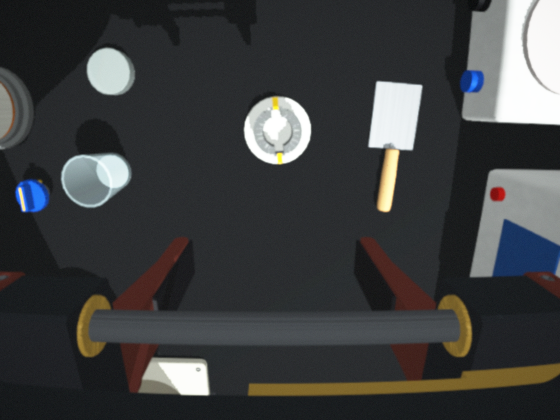

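View pics/w_c.png

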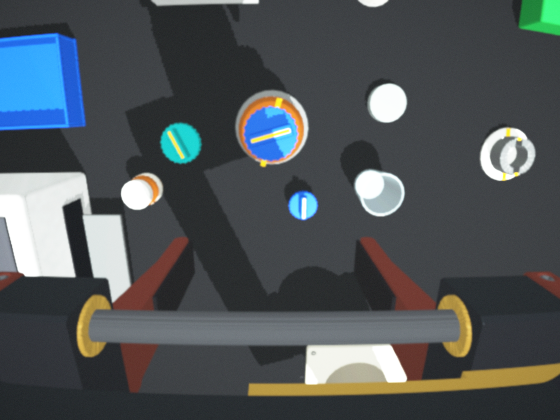

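The holder view shows the holder at (277,130), with yellow marks at (276,103) and (280,157). The bottle view shows the cap at (271,133), its stripe running about (250,138) to (290,128), and the yellow tabs at (279,103) and (264,163). I'll now measure these precisely by colour.

```bash
cat > meas.py <<'E'
from h import *
def blobs(w,c,r,amin=5):
    im=w['img'].astype(int); R,G,B=im[...,0],im[...,1],im[...,2]
    m=((R>140)&(G>110)&(B<0.6*G)&(R-G<90)).astype(np.uint8)
    yy,xx=np.mgrid[:420,:560]; m[(xx-c[0])**2+(yy-c[1])**2>r*r]=0
    n,l,st,ce=cv2.connectedComponentsWithStats(m)
    return [(st[i,4],ce[i],np.argwhere(l==i)[:,::-1]) for i in range(1,n) if st[i,4]>=amin]
def axis(w,pts,z):
    X=np.array([atz(w,q,z)[:2] for q in pts.astype(float)]); c=X.mean(0); u,s,v=np.linalg.svd(X-c); d=v[0]
    t=(X-c)@d; return c+d*(t.max()+t.min())/2,np.degrees(np.arctan2(d[1],d[0]))%180,t.max()-t.min()
E
python3 - <<'E'
from meas import *
import pickle
np.set_printoptions(precision=4,suppress=True)
w=pickle.load(open('w_h.pkl','rb'))
for a,c,p in blobs(w,(277,130),40): print('h',a,c,[atz(w,c,z)[:2] for z in(.01,.036)])
w=pickle.load(open('w_c.pkl','rb'))
for a,c,p in blobs(w,(271,133),45):
    print('c',a,c,atz(w,c,.196)[:2],atz(w,c,.14)[:2]); 
    if a>80: print(axis(w,p,.196))
im=w['img'].astype(int); m=((im[...,2]>130)&(im[...,0]<90)&(im[...,1]<150)).astype(np.uint8)
yy,xx=np.mgrid[:420,:560]; m[(xx-271)**2+(yy-133)**2>45**2]=0
cn=max(cv2.findContours(m,0,1)[0],key=cv2.contourArea)[:,0]
X=np.array([atz(w,q,.174)[:2] for q in cn.astype(float)],np.float32); print('disc',cv2.minEnclosingCircle(X))
w=pickle.load(open('w_h.pkl','rb'))
a=cv2.resize(w['img'][80:180,227:327],(500,500),interpolation=2)
w=pickle.load(open('w_c.pkl','rb')); 
cv2.imwrite('pics/z.png',cv2.resize(np.hstack([pickle.load(open('w_h.pkl','rb'))['img'][82:182,227:327],w['img'][82:182,221:321]]),(800,400),interpolation=2)[:,:,::-1])
E
```

```text
h 62 [274.8548 102.5645] [array([ 0.5395, -0.2319]), array([ 0.5388, -0.2318])]
h 48 [279.3542 157.625 ] [array([ 0.4645, -0.2383]), array([ 0.468 , -0.2378])]
c 350 [285.8057 115.5143] [0.5637 0.1619] [0.5632 0.1599]
(array([0.5638, 0.162 ]), np.float64(46.663673019011384), np.float64(0.06669262678240542))
c 5 [243.4 119.4] [0.5597 0.208 ] [0.5585 0.213 ]
c 17 [241.6471 129.0588] [0.5494 0.2101] [0.5466 0.2155]
c 89 [267.9213 135.9213] [0.5419 0.1814] [0.538  0.1824]
(array([0.5425, 0.1793]), np.float64(105.8365097604668), np.float64(0.041342286742483574))
c 9 [242.     137.7778] [0.54 0.21] [0.5357 0.2153]
c 7 [244.5714 145.8571] [0.5311 0.2074] [0.5255 0.2123]
c 37 [262.8378 163.2432] [0.5117 0.1873] [0.5031 0.1891]
disc ((0.5428595542907715, 0.17935042083263397), 0.030215894803404808)
```

View pics/z.png

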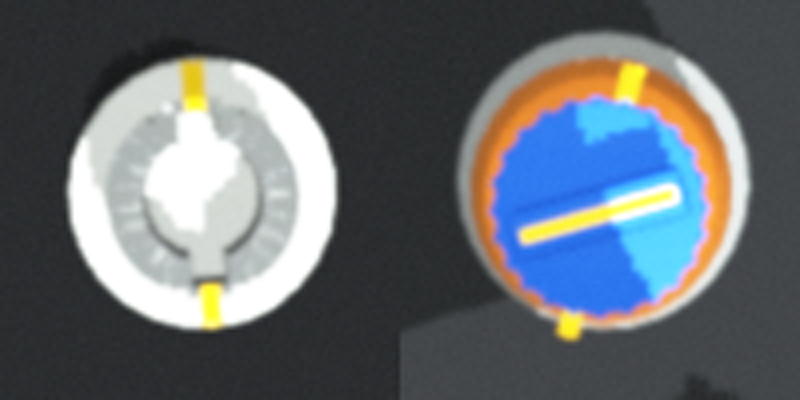

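The close-up shows the stripe running from (251,141.5) to (291,129.5), a bar angle of about 107°. The tabs lie at about −14°, which fits the 60° offset. The holder slots are at about 5°. I'll take a second, closer view at the grasp yaw so I can cancel the hand-eye error.

```bash
cat >> meas.py <<'E'
def disc(w,z=.174,c0=(.5429,.1794)):
    c=proj(w,[*c0,z]); r=np.linalg.norm(proj(w,[c0[0]+.042,c0[1],z])-c)
    im=w['img'].astype(int); m=((im[...,2]>110)&(im[...,2]>1.35*im[...,0])&(im[...,2]>1.15*im[...,1])).astype(np.uint8)
    yy,xx=np.mgrid[:420,:560]; m[(xx-c[0])**2+(yy-c[1])**2>r*r]=0
    cn=cv2.convexHull(np.vstack([k[:,0] for k in cv2.findContours(m,0,1)[0] if len(k)>8]))[:,0]
    X=np.array([atz(w,q,z)[:2] for q in cn.astype(float)],np.float32)
    (e,ax,_)=cv2.fitEllipse(X); return np.array(e),ax,cv2.minEnclosingCircle(X)
E
python3 - <<'E'
from meas import *
import pickle
np.set_printoptions(precision=4,suppress=True)
w=pickle.load(open('w_c.pkl','rb')); print(disc(w))
a=np.radians(107); u=np.array([np.cos(a),np.sin(a)])
q=np.array([.5427,.179])-.05*u
arm.move_ptp([*q,.31],[np.pi,0,a]); arm.wait(.3)
w=shot('wrist','w_c2.png'); pickle.dump(w,open('w_c2.pkl','wb'))
print(arm.state()['time'],disc(w),proj(w,[.5427,.179,.196]))
for A,c,p in blobs(w,proj(w,[.5427,.179,.174]),75,12): print(A,c,atz(w,c,.196)[:2],axis(w,p,.196))
E
```

```text
(array([0.5428, 0.1789]), (0.06165637448430061, 0.0620756633579731), ((0.5427815914154053, 0.17900724709033966), 0.031439900398254395))
6.9417 (array([0.5429, 0.1784]), (0.06233993545174599, 0.06424913555383682), ((0.5431500673294067, 0.1784696877002716), 0.03229421749711037)) [273.9782 145.2675]
690 [259.4594 109.5957] [0.5244 0.2014] (array([0.5259, 0.2026]), np.float64(38.27935846880786), np.float64(0.06068805061643745))
234 [273.9658 144.4145] [0.5425 0.1796] (array([0.5426, 0.1792]), np.float64(105.52767829200786), np.float64(0.042342821147471295))
71 [310.1831 161.8732] [0.5736 0.175 ] (array([0.5736, 0.175 ]), np.float64(123.99895910760439), np.float64(0.008288994870238224))
```

View pics/w_c2.png

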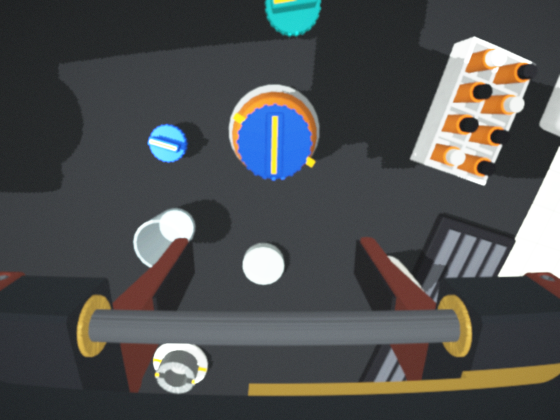

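The picture shows the cap at (274,145), with the bar in line with the jaws. Both views agree on a centre of (0.5427, 0.1788) and a bar angle of 105.7°. Next: grasp, press, turn and lift, checking forces at each step.

```bash
cat > go1.py <<'E'
from meas import *
np.set_printoptions(precision=4,suppress=True)
def st(t):
    s=arm.state(); print(t,round(s['time'],2),s['tcp_pos'],'yaw',round(np.degrees(s['ee_rot'][2]),1),'F',s['wrist_force'],'M',s['torque'],'op',round(s['opening'],4),round(s['gripper_force'],1))
a=np.radians(105.7); C=[.5427,.1788]
arm.set_gripper(.05)
arm.move_ptp([*C,.24],[np.pi,0,a])
print(arm.move_l([*C,.1977],feed=.08,max_force=12)); st('down')
arm.set_gripper(.0,f_grip=45); st('grip')
E
python3 go1.py
```

```text
False
down 8.8 [0.5429 0.1787 0.1977] yaw 105.7 F [-0.5216 -0.0239 -0.2374] M [-0.0212 -0.0793  0.0709] op 0.05 0.0
grip 9.45 [0.5428 0.1788 0.1978] yaw 105.7 F [-0.0522  0.7394  0.4238] M [-0.0091 -0.1681  0.0172] op 0.0138 45.0
```

```bash
cat > go2.py <<'E'
from meas import *
np.set_printoptions(precision=4,suppress=True)
def st(t):
    s=arm.state(); print(t,round(s['time'],2),s['tcp_pos'],'yaw',round(np.degrees(s['ee_rot'][2]),1),'F',s['wrist_force'],'M',s['torque'],'op',round(s['opening'],4),round(s['gripper_force'],1))
C=[.5428,.1788]
print(arm.move_l([*C,.1905],feed=.03,max_force=40)); st('press')
import sys
if abs(arm.state()['tcp_pos'][2]-.1905)>.0015: sys.exit()
for d in (20,40,60.5):
    print(arm.move_l([*C,.1905],rot=[np.pi,0,np.radians(105.7+d)],feed=.03,max_force=40)); st('turn')
E
python3 go2.py
```

```text
False
press 9.84 [0.543  0.1789 0.1914] yaw 105.7 F [-2.9593 -1.0056  9.1939] M [-0.1263  0.5667 -0.0752] op 0.0138 45.0
False
turn 10.34 [0.5437 0.1791 0.1919] yaw 125.7 F [-1.3194 -0.0563  9.6717] M [0.0315 0.131  0.0218] op 0.0136 45.0
False
turn 10.84 [0.544  0.1793 0.192 ] yaw 145.7 F [-0.3825  0.0706  8.5504] M [ 0.1369 -0.0643  0.0144] op 0.0135 45.0
False
turn 11.35 [0.5441 0.1794 0.1921] yaw 166.2 F [0.7688 0.135  9.2789] M [ 0.203  -0.1047 -0.0155] op 0.0136 45.0
```

```bash
cat > go3.py <<'E'
from go2h import *
C=[.5428,.1788]
print(arm.move_l([*C,.2035],feed=.03,max_force=25)); st('up'); 
r=arm.move_l([*C,.2200],feed=.04,max_force=8); print(r); st('up2')
if not r: print(arm.move_l([*C,.30],feed=.12,max_force=15)); st('up3')
p=shot('scene'); cv2.imwrite('pics/lift.png',cv2.resize(p['img'][120:300,270:480],None,fx=3,fy=3)[:,:,::-1])
E
sed -n '1,4p' go2.py > go2h.py; python3 go3.py
```

```text
False
up 11.93 [0.5426 0.1787 0.2034] yaw 166.2 F [ 0.1962 -0.2057  3.144 ] M [ 0.0962 -0.195   0.067 ] op 0.0139 45.0
False
up2 12.5 [0.5427 0.1788 0.2201] yaw 166.2 F [-0.3584  0.0724 -0.462 ] M [ 0.0289 -0.1354 -0.0254] op 0.0139 45.0
False
up3 13.32 [0.5424 0.1786 0.2993] yaw 166.2 F [-0.0068 -0.6995 -0.8532] M [ 0.046  -0.1283 -0.0181] op 0.014 45.0
```

View pics/lift.png

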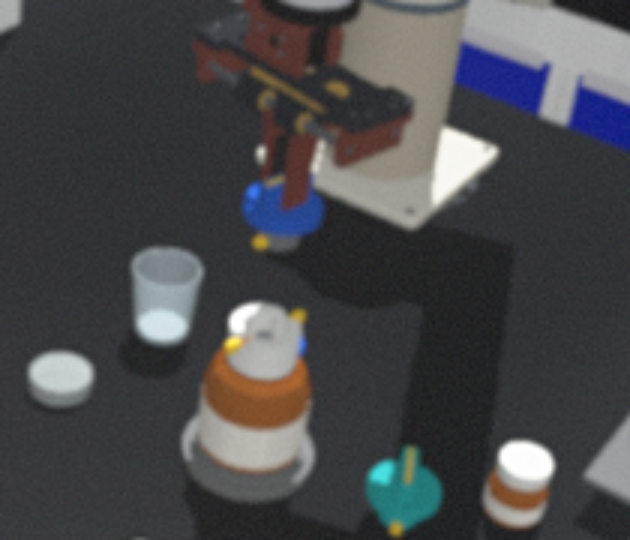

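The cap is off the bottle and held upright in the gripper, and the tabs are free. Now I'll take a look at the holder from the opposite yaw.

```bash
cat > go4.py <<'E'
from go2h import *
import pickle
from meas import blobs
h=np.array([.502,-.2345]); a=np.radians(185); u=np.array([np.cos(a),np.sin(a)])
arm.move_ptp([*(h-.05*u),.30],[np.pi,0,a]); arm.wait(.3); st('v')
w2=shot('wrist','w_h2.png'); t=shot('top'); w1=pickle.load(open('w_h.pkl','rb'))
for n,w in(('w1',w1),('w2',w2),('top',t)):
    c=proj(w,[*h,.006]); r=np.linalg.norm(proj(w,[h[0],h[1]+.058,.006])-c)
    b=sorted(blobs(w,c,r,6),key=lambda b:-b[0])
    for A,q,p in b[:4]: print(n,A,q,atz(w,q,.006)[:2])
    if len(b)>1:
        P,Q=atz(w,b[0][1],.006),atz(w,b[1][1],.006); d=P-Q; print('  mid',(P+Q)[:2]/2,'len',np.linalg.norm(d),'ang',np.degrees(np.arctan2(d[1],d[0]))%180)
    # bright foot
    im=w['img'].min(2); m=(im>95).astype(np.uint8); yy,xx=np.mgrid[:420,:560]; m[(xx-c[0])**2+(yy-c[1])**2>r*r]=0
    cn=max(cv2.findContours(m,0,1)[0],key=cv2.contourArea); cn=cv2.convexHull(cn)[:,0]
    X=np.array([atz(w,k,.006)[:2] for k in cn.astype(float)],np.float32); print('  foot',cv2.fitEllipse(X)[:2])
E
python3 go4.py
```

```text
v 15.18 [ 0.552  -0.2295  0.3001] yaw -174.9 F [-0.008  -0.2602 -0.4805] M [ 0.0609 -0.1164 -0.0369] op 0.0138 45.0
w1 62 [274.8548 102.5645] [ 0.5396 -0.232 ]
w1 48 [279.3542 157.625 ] [ 0.4639 -0.2384]
  mid [ 0.5018 -0.2352] len 0.0758964450117308 ang 4.849785233851606
  foot ((0.5016195178031921, -0.23515203595161438), (0.0939098373055458, 0.09462077915668488))
w2 65 [273.9231 103.1692] [ 0.4659 -0.2378]
w2 64 [273.5    161.1562] [ 0.5404 -0.2318]
  mid [ 0.5031 -0.2348] len 0.07475893867369666 ang 4.643602330416087
  foot ((0.5018410682678223, -0.2352544516324997), (0.09367872029542923, 0.09450452029705048))
top 14 [360.9286 253.    ] [ 0.4647 -0.2382]
  foot ((0.4995718002319336, -0.24055123329162598), (0.09996843338012695, 0.10544802248477936))
```

View pics/w_h2.png

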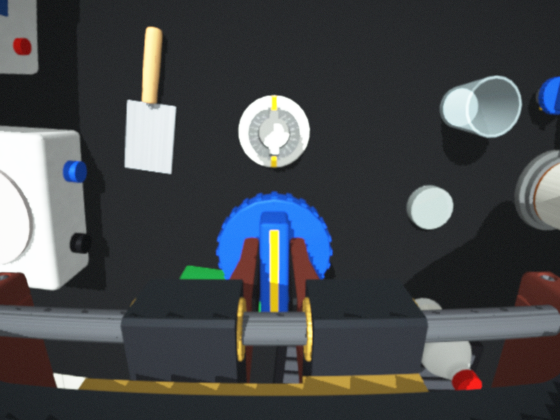

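The picture shows the holder unobstructed at (274,132) and the cap straight in the jaws. Both views agree on a holder centre of (0.5017, −0.2352) and slots at 4.75°. Inserting now.

```bash
cat > go5.py <<'E'
from go2h import *
H=[.5017,-.2352]; a=np.radians(184.75)
arm.move_ptp([*H,.15],[np.pi,0,a]); st('above')
arm.move_l([*H,.105],feed=.08)
print(arm.move_l([*H,.0735],feed=.03,max_force=8)); st('in')
E
python3 go5.py
```

```text
above 15.96 [ 0.5029 -0.2357  0.1509] yaw -175.3 F [-0.5514  0.1449 -0.5569] M [ 0.0998 -0.1121 -0.0015] op 0.0137 45.0
True
in 17.68 [ 0.5015 -0.2351  0.0738] yaw -175.2 F [-0.1525  0.7283  3.7322] M [ 0.0224 -0.1034 -0.0029] op 0.0139 45.0
```

```bash
cat > go6.py <<'E'
from go2h import *
H=[.5017,-.2352]
arm.move_l([*H,.0728],feed=.02,max_force=12); st('seat')
arm.set_gripper(.045); st('open')
print(arm.move_l([*H,.13],feed=.06,max_force=6)); st('up')
a=np.radians(184.75); u=np.array([np.cos(a),np.sin(a)])
arm.move_ptp([.5017-.05*u[0],-.2352-.05*u[1],.28],[np.pi,0,a]); arm.wait(.4)
from meas import disc,blobs,axis
w=shot('wrist'); s=shot('scene'); print(disc(w,.05,H))
for A,q,p in blobs(w,proj(w,[*H,.06]),60,10): print(A,q,axis(w,p,.072))
c=proj(s,[*H,.04]).astype(int)
x=np.hstack([cv2.resize(w['img'][60:220,190:350],(400,400)),cv2.resize(s['img'][c[1]-40:c[1]+40,c[0]-40:c[0]+40],(400,400))])
cv2.imwrite('pics/end.png',x[:,:,::-1]); st('end')
E
python3 go6.py
```

```text
seat 17.93 [ 0.5015 -0.2351  0.0737] yaw -175.2 F [-4.5411  2.68   11.5367] M [0.3757 0.4844 0.037 ] op 0.0135 45.0
open 18.59 [ 0.5017 -0.2352  0.0727] yaw -175.2 F [ 0.4292 -1.4009 -0.0655] M [ 0.0551 -0.1819 -0.0061] op 0.0452 0.0
False
up 19.69 [ 0.5015 -0.2351  0.1297] yaw -175.2 F [ 0.0669  0.4162 -0.3188] M [ 0.1012 -0.128  -0.0589] op 0.0448 0.0
(array([ 0.501 , -0.2356]), (0.06163012608885765, 0.06273888051509857), ((0.5008316040039062, -0.23530492186546326), 0.03173942491412163))
36 [274.3611 101.3056] (array([ 0.4647, -0.2382]), np.float64(2.499772338367629), np.float64(0.008006774775019754))
102 [273.8137 135.6373] (array([ 0.5003, -0.2358]), np.float64(4.43907316707863), np.float64(0.041454206869141044))
43 [274.5349 166.907 ] (array([ 0.5322, -0.2324]), np.float64(179.4662398606382), np.float64(0.007937718196264067))
end 20.87 [ 0.5514 -0.2311  0.2796] yaw -175.3 F [-0.3648 -0.0331  0.0401] M [ 0.0408 -0.0986  0.014 ] op 0.0448 0.0
```

View pics/end.png

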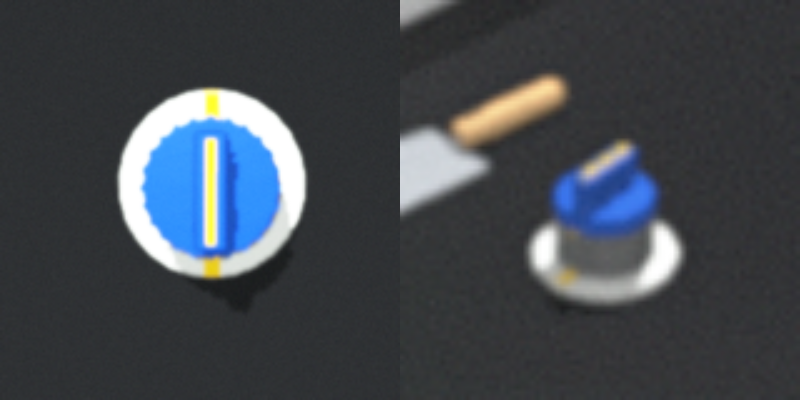

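The cap sits level and fully home, its stripe in line with the yellow slot marks, and the gripper is clear.

```bash
python3 -c "
from station import order; print(order.hand_in())"
```

```text
the job is handed in; nothing more can be done
None
```

The bottle is open and its blue cap is parked upright and fully home in the grey holder, lugs in the slots and released. I handed the job in at about 21 s on the robot's clock, with the gripper clear and nothing else touched.

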